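# Unlock a sprung board holder and hold its jaw open for the board

### The job

I want to lift the circuit board out of the board holder. Swing the holder's lock lever out of its locked notch and over until it clicks home in the other notch (the free one, marked with two dots), then take the pull knob and draw its rod straight out of the bush, without forcing it sideways, until the ring groove on the rod has just come fully into view in front of the bush (about 20 mm), against the spring. Keep holding the knob there: the program finishes still holding the jaw open, with the board lying undisturbed on its posts and the things round about left where they are.

Things in the scene. Friction and masses are not known exactly. Their poses are not given: they have to be found in the camera images.
- holder: Board holder, fixed. Origin at table height; x along the rod, from pull knob to fixed jaw; y to the lock lever's side; z up. In its frame, mm: aluminium bed x -102..112, y -45..60, top z 14; bush block x -86..-46, y -26..26, top z 74, its bore 13 across, 40 long, axis y 0, z 48, brass flange to x -88.5; fixed jaw x 67..83, y -35..35, top z 60. The jaw opens towards -x, end stop at 30 mm.
- jaw: Loose, 0.22 kg: black jaw plate 14 x 66 x 46 mm on the bed, a 12 mm steel rod from its back towards -x through the bore, the pull knob on the rod's end. Origin: under the plate's middle; axes as the holder's; shut at x -3, y 0, z 14 mm of the holder, opened by d at x -3 - d. A spring sleeve presses it shut with 7 N, 10 N at 20 mm. Ring groove on the rod: shows from d = 17, fully out at 20.
- pull_knob (a point): Middle of the pull knob's grip, on the rod's axis, z = 48 mm; 117.5 mm in -x and 34 mm up from the jaw's origin. The grip is a black cylinder 22 mm across and 25 mm long along the rod, with a flange 31 mm across on its outer end; its inner end is 19 mm from the brass flange when shut. Free all round: take it from above, fingers across the rod.
- lever (a joint): Lock lever on a vertical pivot by the bush block: steel arm, upright black knob. 0: locked notch (one dot), its strut stands 2.5 mm behind the jaw and blocks it. 1.047 rad: free notch (two dots), strut clear. Grows anticlockwise from above. Within 0.3 rad of either end a sprung ball draws it into the notch (to 0.1 rad or less); between it stays put. About 5 N at the knob. Stops at both.
- lever_knob (a point): Middle of the grip of the lever's knob: upright, round, 16 mm across, from z = 68 to 104 mm, this point at z = 88 mm, 70 mm from the pivot. Moves with the lever; in the holder's frame it lies from the pivot in the direction of the holder's x turned anticlockwise by the joint value.
- lever_pivot (a point): Point on the lever's vertical pivot axis, at the height of lever_knob (z = 88 mm); x -66, y 46 mm of the holder. The hub below it reaches z = 61 mm.
- board: Green terminal circuit board 62 x 78 x 21 mm (62 along the holder's x), 52 g, loose, lying on four brass posts (its plate at z = 40 mm) between the two jaws. Origin: middle of its underside, 38 mm above the table.
- flux_pot: Bystander: round flux pot 43 mm across, 24 mm high, upright; origin at its underside.
- tweezers: Bystander: tweezers 120 x 12 x 8 mm lying flat; origin at the underside's middle.
- driver_board: Bystander: small green circuit board 32 x 35 x 12 mm; origin at the underside's middle.
- wick_reel: Bystander: small blue reel 45 mm across, 10 mm high, lying flat.
- module_tray: Bystander: processor module on a grey foam strip 37 x 62 x 17 mm.
- usb_stick: Bystander: blue USB stick 18 x 52 x 9 mm.
- screwdriver: Bystander: small screwdriver with yellow handle, 126 x 16 x 16 mm, lying on the green cutting mat.
There are look-alikes about, which are no part of the job. Leave any pink look-alike of the board alone.

How it is judged:
By the outcome, as a careful person would: the job done as asked, in the order asked, and still so for the second after the job is handed in, while the arm keeps its last pose, push and grip.
It also fails if it takes over 45 s, if anything falls off the work surface, if the arm or the gripper's body presses on something with over 40 N, if the wrist force passes 120 N, or if a joint passes its speed limit or range.

### The arm

A 6-joint arm with a two-finger parallel gripper is mounted at the origin on a cart in front of the work surface, level with it; the furniture and walls round the work are solid. World frame = base frame: x ahead of the robot, y to its left, z up, the work surface at z = 0. Lengths are in m, angles in rad, forces in N, time in s.
With the tool pointing down it reaches from about 0.35 to 0.975 m from the base axis. Payload 4.9 kg.
Tool frame: the origin (TCP) lies midway between the tips of the shut fingers; the grasp point (between the pads) lies 19 mm behind it; z points along the fingers, y is the line along which they close (so a half turn about z gives the same grasp; the last joint's range is limited). The gripper opens to 85 mm and grips with 20 to 120 N. Pads are 22 mm wide; open, the fingers measure 114 mm over their backs; the gripper's body (76 mm by 85 mm) begins 54 mm behind the grasp point. The pads swing forward as they close: fully open they stand 13 mm farther back than shut.
Start: joints at [1.132, 0.053, 1.613, -0, 1.476, -0.119], TCP at [0.196, 0.593, 0.231] pointing down, gripper open.
Joint ranges: [-3.01, 3.01], [-1.01, 2.22], [0.06, 2.58], [-1.02, 4.17], [0.09, 2.62], [-3.14, 3.14]. Speed limits (rad/s): [2.57, 2.57, 3.14, 3.14, 3.14, 3.14].

### API

Orientations are given as a unit quaternion [w, x, y, z].
In Python, from plant import manip gives the robot as it stands.
- The arm moves only by the tool move_arm, never from a script. Its argument "increments" is one flat list of numbers, 5 for each row, row after row: the shift along the tool's x, y, z in mm, then the turn about the tool's z in rad, then the opening, from 0 (shut) to 1 (fully open). In form: [tx, ty, tz, spin, jaw, tx, ty, tz, spin, jaw, ...]. A call has 1 to 8 rows; each row shifts and turns the commanded pose from where the row before left it, along the tool's axes as they then stand; what a row does not reach is not made up. A row lasts 1/12 s, in which the tool goes at most 41.7 mm and 7.16 degrees, less where a joint would pass 70% of its speed; a pose out of reach is approached as far as the arm can. A call with a gripper value outside its range is refused whole. The fingers move at their own pace and stop on an object; the grip force is fixed at half the most. Time passes only in rows, so rows that do not move let the fingers close. It gives the time, the measured TCP pose, the force, the opening and the grip force at its end, in the units of the state.
- manip.state(): the state, without advancing time (a new reading comes with each control period).
- manip.grab_frame(name): name is "side" or "top"; returns a dict with "image" (420x560x3 uint8, blue, green, red), "fov_y" (degrees; the focal length in pixels is half the picture's height over the tangent of half this angle, whatever the lens; pixels are square), "cx", "cy" (the principal point, pixels), "k1" (the pictures are not rectified: a ray, as slopes to the right and down, at radius r is drawn at 1 + k1 r^2 times it, then the intrinsics apply), "eye" and "rotation" of the camera in the world. Camera axes: x right, y down, z forward; pixel columns grow to the right and rows downward; lengths in m; the calibration is good to about 2 mm. A picture is of the moment at which its call begins. There is no depth.
- manip.job_done(): hands the job in; it is judged then, once.
The state is a dict: "time": time; "joint_pos": joint angles; "joint_vel": joint speeds; "joint_efforts": joint torques, N m; "tool_pos": TCP position; "tool_rot": TCP orientation; "contact_force": force on the tool from outside, world axes, zero at the start; "ft_torque": the same for the moment, N m; "gripper_width": opening from 0.0 (shut) to 1.0 (fully open); "grasp_force": force on a finger pad.
Only numpy, scipy, OpenCV 4.12 (cv2) and the standard library are available. Lean on these libraries where they do the work, as an engineer would, in place of code of your own. Each camera call takes 0.05 s, during which the arm holds its last target. There are 200 camera calls.

## Working session

There is one attempt and no reset: what is moved stays moved. The work goes in short steps, Python scripts to look and compute and a tool call to move; the robot and the scene stay as the last step left them, time stands still between calls to the robot, and variables do not carry over. Pictures are saved under pics/ and viewed, at most 12 in all, crops included, and the job is handed in when it is done.

Besides the shell and the picture viewer there is one more tool, called after ">>>" as a command line: name --argument value ..., lists and objects as JSON in quotes. move_arm: Moves the arm, as the interface text tells. Its arguments: {"type":"object","properties":{"increments":{"type":"array"}},"required":["increments"]}

```bash
mkdir -p pics; ls; cat > h.py <<'E'
import numpy as np, cv2, json
from plant import manip
def grab(n,f):
    d=manip.grab_frame(n); cv2.imwrite(f'pics/{f}.png',d['image'])
    np.savez(f'pics/{f}.npz',**d); return d
def load(f): return dict(np.load(f'pics/{f}.npz'))
def KD(d):
    h=d['image'].shape[0]; f=h/2/np.tan(np.radians(float(d['fov_y']))/2)
    return np.array([[f,0,float(d['cx'])],[0,f,float(d['cy'])],[0,0,1]]),float(d['k1'])
def ray(d,uv):
    K,k=KD(d); R=np.array(d['rotation']).reshape(3,3)
    p=cv2.undistortPoints(np.array([[uv]],float),K,np.array([k,0,0,0,0]))[0,0]
    v=R@np.array([p[0],p[1],1]); return np.array(d['eye']),v/np.linalg.norm(v)
def onz(d,uv,z):
    e,v=ray(d,uv); return e+v*(z-e[2])/v[2]
def tri(obs):
    A=np.zeros((3,3));b=np.zeros(3);L=[]
    for d,uv in obs:
        e,v=ray(d,uv);M=np.eye(3)-np.outer(v,v);A+=M;b+=M@e;L.append((M,e))
    x=np.linalg.solve(A,b);return x,[np.linalg.norm(M@(x-e)) for M,e in L]
def proj(d,X):
    K,k=KD(d);R=np.array(d['rotation']).reshape(3,3)
    c=(np.atleast_2d(X)-np.array(d['eye']))@R
    return cv2.projectPoints(c,np.zeros(3),np.zeros(3),K,np.array([k,0,0,0,0]))[0][:,0]
E
python3 - <<'E'
from h import *
for n in('side','top'):
    d=grab(n,n+'0'); print(n,d['eye'],d['rotation'],d['fov_y'],d['k1'])
print(manip.state())
E
```

```text
pics
side [-0.29465363 -0.24634133  0.71723261] [-0.34697763  0.7041377  -0.558158    0.26880526] 56.871553791734165 -0.1129907102142376
top [ 0.40121284 -0.02494715  1.14450828] [-0.01122869  0.71510504 -0.69844309  0.02599885] 48.09361763334703 -0.09368238885637276
{'time': 0.1, 'joint_pos': array([ 1.13199754e+00,  5.33219794e-02,  1.61417840e+00,  3.70700003e-05,
        1.47600797e+00, -1.19002066e-01]), 'joint_vel': array([ 0.00080833, -0.00170629, -0.00541885,  0.00144728, -0.00377899,
       -0.00041482]), 'joint_efforts': array([-7.94864854e-05, -3.94905138e+01, -3.71362209e+01, -1.46992825e-04,
        3.93023685e-03,  1.54799949e-05]), 'tool_pos': array([0.19622887, 0.59279177, 0.23015369]), 'tool_rot': array([-2.81430460e-04,  1.59219543e-01,  9.87242736e-01, -9.15752573e-04]), 'contact_force': array([-0.01991984,  0.22550475, -0.21767259]), 'ft_torque': array([ 0.01591562, -0.05153209, -0.04865055]), 'grasp_force': 0.0, 'gripper_width': 1.00181882319023}
```

```bash
sed -i "s/np.array(d\['rotation'\]).reshape(3,3)/Rot(d)/; 3i from scipy.spatial.transform import Rotation\ndef Rot(d): return Rotation.from_quat(np.roll(d['rotation'],-1)).as_matrix()" h.py; python3 -c "
from h import *
d=load('side0');print(Rot(d),proj(d,[.6,0,0]),proj(load('top0'),[.6,0,0]),proj(load('top0'),[.6,.1,0]))"
```

```text
[[ 0.23240676 -0.59950136  0.76588851]
 [-0.97257901 -0.13613234  0.18856845]
 [-0.00878485 -0.78871167 -0.61470052]] [[274.21828517 207.17187416]] [[263.2889345  155.59047872]] [[222.51987796 154.58710897]]
```

View pics/side0.png

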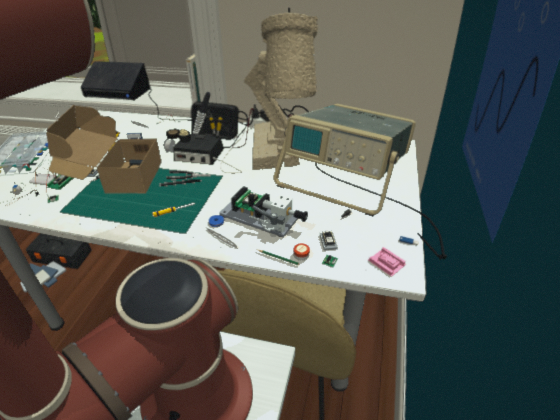

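View pics/top0.png

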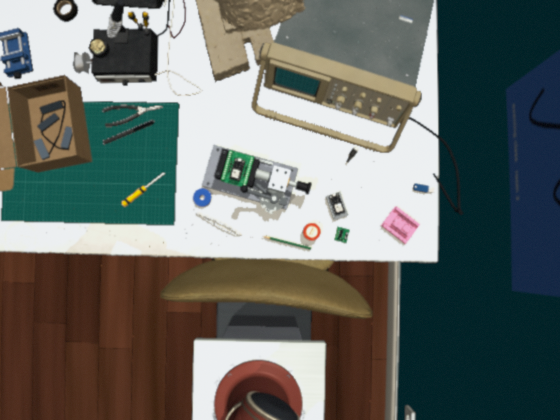

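The side view shows the holder around (262,213), with the pull knob at about (303,215). In the top view the holder is around (252,178) and the pull knob at (303,187). The pink look-alike is well away, at (400,225) in the top view. Next I'll enlarge both.

```bash
python3 - <<'E'
from h import *
a=load('side0')['image'][175:250,210:320]; b=load('top0')['image'][140:215,200:320]
cv2.imwrite('pics/cs.png',cv2.resize(a,None,fx=7,fy=7,interpolation=cv2.INTER_CUBIC))
cv2.imwrite('pics/ct.png',cv2.resize(b,None,fx=6.5,fy=6.5,interpolation=cv2.INTER_CUBIC))
E
```

```text
(no output)
```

View pics/cs.png

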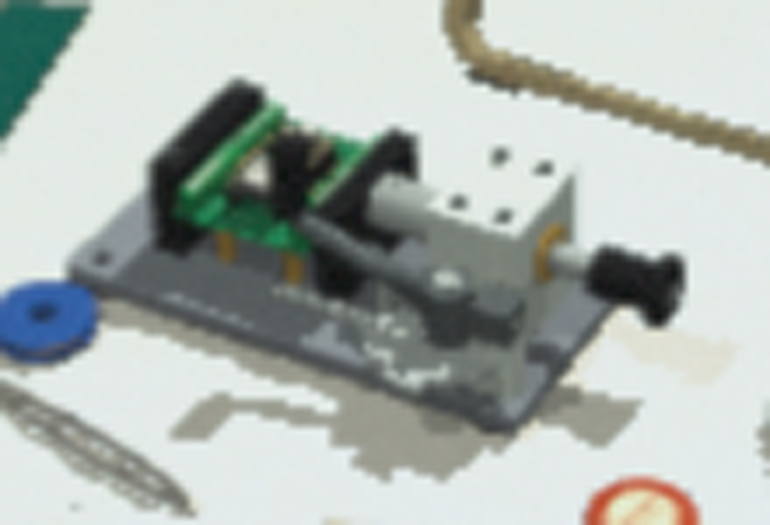

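View pics/ct.png

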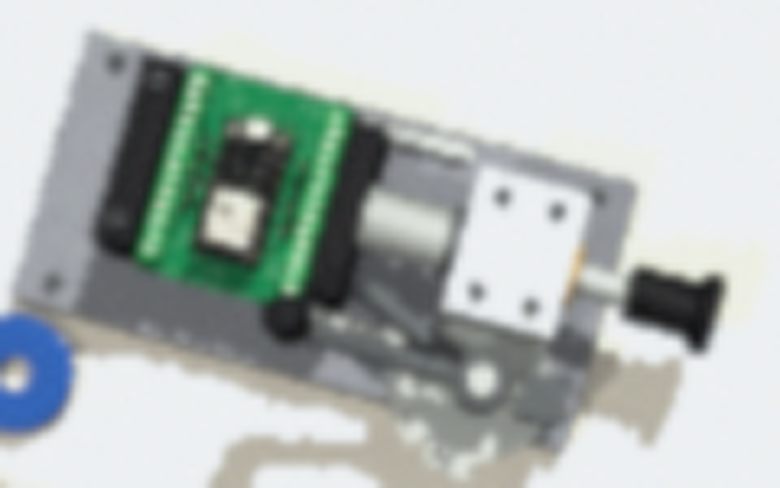

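```bash
cat > fit.py <<'E'
from h import *
from scipy.optimize import least_squares
S=load('side0');T=load('top0')
cs=lambda u,v:np.array([210+(u+.5)/7-.5,175+(v+.5)/7-.5]); ct=lambda u,v:np.array([200+(u+.5)/6.5-.5,140+(v+.5)/6.5-.5])
O=[(T,ct(478,170),(-46,-26,74)),(T,ct(600,185),(-86,-26,74)),(T,ct(555,338),(-86,26,74)),(T,ct(443,308),(-46,26,74)),
(T,ct(92,30),(112,-45,14)),(T,ct(17,300),(112,60,14)),(T,ct(637,183),(-102,-45,14)),(T,ct(722,315),(-138,0,48)),(T,ct(628,288),(-107.5,0,48)),
(S,cs(578,162),(-86,-26,74)),(S,cs(528,238),(-86,26,74)),(S,cs(70,266),(112,60,14)),(S,cs(510,420),(-102,60,14)),(S,cs(592,265),(-107.5,0,48)),(S,cs(550,250),(-88.5,0,48)),(T,ct(287,312),(4,46,96))]
def W(p,h): 
    c,s=np.cos(p[3]),np.sin(p[3]); x,y,z=np.array(h)/1000
    return np.array([p[0]+c*x-s*y,p[1]+s*x+c*y,p[2]+z])
if __name__=='__main__':
    r=least_squares(lambda p:np.concatenate([proj(d,W(p,h))[0]-uv for d,uv,h in O]),[.55,.03,0,1.34],loss='soft_l1')
    print(r.x,r.fun.reshape(-1,2).round(1).tolist()); np.save('pose.npy',r.x); p=r.x
    for n,a,b in(('bush-86,-26',O[1][1],O[9][1]),('bush-86,26',O[2][1],O[10][1]),('knob inner',O[8][1],O[13][1])): print(n,tri([(T,a),(S,b)]))
    for n,h in(('pk',(-120.5,0,48)),('lk',(4,46,88)),('piv',(-66,46,88)),('lk1',(-66+35,46+60.6,88))): print(n,W(p,h).round(4))
E
python3 fit.py
```

```text
[0.55170665 0.02412883 0.00233466 1.32558374] [[0.9, -0.8], [-1.0, 1.6], [-0.1, -0.2], [0.2, -0.2], [-0.6, -0.2], [-1.1, -0.2], [0.8, -0.3], [-1.7, -0.3], [0.2, 0.4], [0.4, 0.4], [-1.1, -0.2], [-1.1, -0.4], [1.1, -0.3], [1.1, 0.3], [1.0, 0.6], [0.2, 0.8]]
bush-86,-26 (array([ 0.55928296, -0.06588829,  0.07561267]), [np.float64(0.0019763383638699123), np.float64(0.0019763383638699383)])
bush-86,26 (array([ 0.50570951, -0.05449677,  0.07559078]), [np.float64(0.0013829092176582357), np.float64(0.001382909217658258)])
knob inner (array([ 0.52606177, -0.07833455,  0.05102019]), [np.float64(0.0013692570584847563), np.float64(0.0013692570584847895)])
pk [ 0.5225 -0.0928  0.0503]
lk [0.5081 0.0392 0.0903]
piv [ 0.4911 -0.0287  0.0903]
lk1 [0.4408 0.0199 0.0903]
```

Candidates in the top view:
- **Lever knob:** the black upright at (244,188). The black jaw pads at (222,165) and (254,170) and the chip at (238,165) could be mistaken for it.
- **Pull knob:** (303,187), black with a flange. The black plug at (351,155) could be mistaken for it.
- **Board:** the green one in the holder at (238,168). The pink one at (400,225) and the small green one at (342,235) are the look-alikes.

The enlarged crops confirm these: one steel arm, with a black knob beside the jaw, and a flanged knob on the rod. I'll start by turning the tool to line up with the holder.

>>> move_arm --increments '[0,0,0,0.1247,1,0,0,0,0.1247,1,0,0,0,0.1247,1,0,0,0,0.1247,1,0,0,0,0.1247,1,0,0,0,0.1247,1,0,0,0,0.1247,1,0,0,0,0.1247,1]'

```text
time: 0.77
tool_pos: [0.1963, 0.593, 0.2305]
tool_rot: [0.0, 0.615, 0.789, -0.001]
contact_force: [0.2, 0.7, -0.9]
gripper_width: 0.996
grasp_force: 0.0
```

>>> move_arm --increments '[0,0,0,0.1247,1,0,0,0,0.1247,1,0,0,0,0.1247,1,0,0,0,0.1247,1,0,0,0,0,0.6,-23,22,0,0,0.6,-23,22,0,0,0.6,-23,22,0,0,0.6]'

```text
time: 1.43
tool_pos: [0.2437, 0.5093, 0.2306]
tool_rot: [0.0, 0.787, 0.617, -0.0]
contact_force: [1.2, -0.7, -0.3]
gripper_width: 0.599
grasp_force: 0.0
```

>>> move_arm --increments '[-23,22,0,0,0.6,-23,22,0,0,0.6,-23,22,0,0,0.6,-23,22,0,0,0.6,-23,22,0,0,0.6,-23,22,0,0,0.6,-23,22,0,0,0.6,-23,22,0,0,0.6]'

```text
time: 2.1
tool_pos: [0.37, 0.2876, 0.2311]
tool_rot: [0.0, 0.787, 0.617, -0.0]
contact_force: [0.4, 0.4, -0.1]
gripper_width: 0.599
grasp_force: 0.0
```

>>> move_arm --increments '[-23,22,0,0,0.6,-23,22,0,0,0.6,-23,22,0,0,0.6,-23,22,0,0,0.6,-23,22,0,0,0.6,-23,22,0,0,0.6,-23,22,0,0,0.6,0,0,0,0,0.6]'

```text
time: 2.77
tool_pos: [0.4817, 0.0915, 0.2311]
tool_rot: [0.001, 0.789, 0.614, -0.0]
contact_force: [0.0, -1.3, 0.7]
gripper_width: 0.602
grasp_force: 0.0
```

```bash
cat > st.py <<'E'
from h import *
p=np.load('pose.npy'); s=manip.state(); t=s['tool_pos']; R=Rotation.from_quat(np.roll(s['tool_rot'],-1)).as_matrix()
c,sn=np.cos(p[3]),np.sin(p[3]); H=np.array([[c,-sn,0],[sn,c,0],[0,0,1]])
print('t',s['time'],'holder mm',(H.T@(t-p[:3])*1000).round(1),'toolx,y in holder',(H.T@R)[:,:2].T.round(3).tolist(),'F(holder)',(H.T@s['contact_force']).round(1),'w',round(s['gripper_width'],3),'gf',round(float(s['grasp_force']),1),'j6',s['joint_pos'].round(2))
E
python3 st.py
```

```text
t 2.7667 holder mm [ 48.4  84.3 228.7] toolx,y in holder [[1.0, -0.002, -0.002], [-0.002, -1.0, 0.001]] F(holder) [-1.2 -0.3  0.7] w 0.602 gf 0.0 j6 [ 0.04 -0.28  1.92 -0.    1.5   0.28]
```

>>> move_arm --increments '[-22,19,0,0,0.6,-22,19,0,0,0.6,0,0,30,0,0.6,0,0,30,0,0.6,0,0,30,0,0.6,0,0,20,0,0.6,0,0,0,0,0.6,0,0,0,0,0.6]'

```text
time: 3.43
tool_pos: [0.505, 0.044, 0.1201]
tool_rot: [-0.001, 0.788, 0.616, -0.001]
contact_force: [0.4, -0.6, 0.3]
gripper_width: 0.599
grasp_force: 0.0
```

```bash
python3 st.py; python3 - <<'E'
from h import *
a=grab('side','s1')['image'][140:250,210:330]; b=grab('top','t1')['image'][120:215,200:320]
a=cv2.resize(a,(480,440),interpolation=3);b=cv2.resize(b,(480,380),interpolation=3)
cv2.imwrite('pics/c1.png',cv2.resize(np.vstack([a,b])[:, :],None,fx=.73,fy=.73))
E
```

```text
t 3.4333 holder mm [  8.   50.1 117.8] toolx,y in holder [[1.0, 0.002, -0.0], [0.002, -1.0, -0.003]] F(holder) [-0.5 -0.6  0.3] w 0.599 gf 0.0 j6 [-0.06 -0.13  1.99  0.    1.29  0.18]
```

View pics/c1.png

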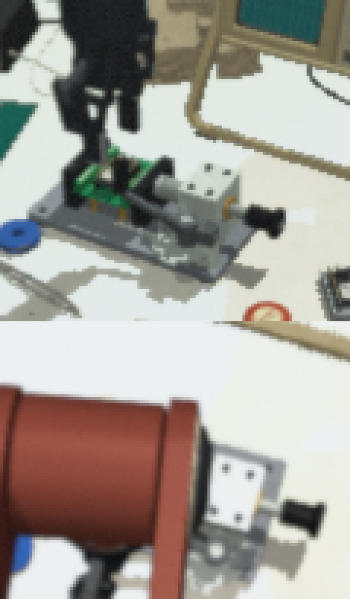

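```bash
python3 - <<'E'
from fit import *
p=np.load('pose.npy')
for z in(68,88,104):
    a=proj(S,W(p,(4,46,z)))[0];b=proj(T,W(p,(4,46,z)))[0]
    print(z,a,(a-[210,175])*7,(b-[200,140])*6.5)
d=load('s1');t=manip.state()['tool_pos'];print(((proj(d,t)[0]-[210,140])*4*.73))
a=S['image'][180:215,235:275];cv2.imwrite('pics/lk.png',cv2.resize(a,None,fx=16,fy=16,interpolation=2))
E
```

```text
68 [251.55012501 204.96861412] [290.85087508 209.78029885] [290.02648907 322.51431099]
88 [251.12571218 199.12766634] [287.87998528 168.89366437] [286.73402498 316.70355475]
104 [250.7802556  194.35709078] [285.46178923 135.49963543] [284.00943412 311.89482985]
[112.92096475 143.57093845]
```

View pics/lk.png

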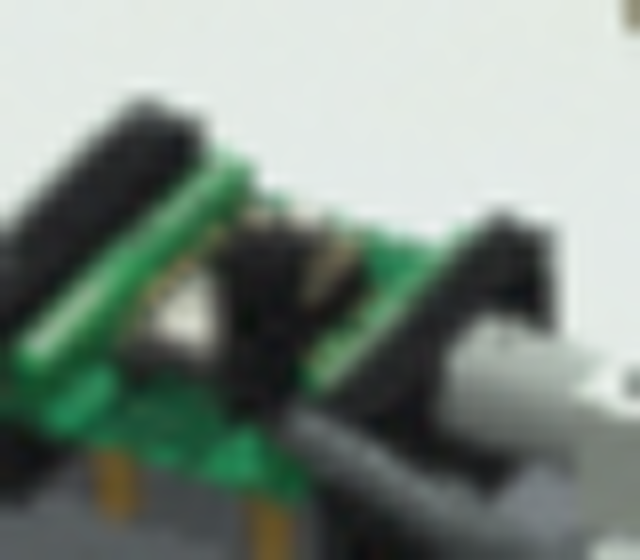

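The crop shows the lever knob standing from (251.4,194) to (251.4,205) in the side view. That matches the fit to about half a pixel. Next I'll centre over it, descend and cage it loosely.

>>> move_arm --increments '[-4,4,0,0,0.6,0,0,12,0,0.6,0,0,12,0,0.6,0,0,12,0,0.6,0,0,0,0,0.6,0,0,0,0,0.32,0,0,0,0,0.32,0,0,0,0,0.32]'

```text
time: 4.2
tool_pos: [0.5094, 0.0388, 0.0857]
tool_rot: [0.0, 0.788, 0.615, 0.0]
contact_force: [0.4, -0.7, -0.6]
gripper_width: 0.319
grasp_force: 0.0
```

```bash
python3 st.py
```

```text
t 4.2 holder mm [ 3.9 44.6 83.3] toolx,y in holder [[1.0, -0.0, 0.0], [-0.0, -1.0, 0.001]] F(holder) [-0.6 -0.5 -0.6] w 0.319 gf 0.0 j6 [-0.07 -0.08  2.    0.    1.22  0.18]
```

>>> move_arm --increments '[0,0,4,0,0.32,-0.32,-6.65,0,-0.0952,0.32,-0.32,-6.65,0,-0.0952,0.32,-0.32,-6.65,0,-0.0952,0.32,-0.32,-6.65,0,-0.0952,0.32,-0.32,-6.65,0,-0.0952,0.32,-0.32,-6.65,0,-0.0952,0.32,0,0,0,0,0.32]'

```text
time: 4.87
tool_pos: [0.4692, 0.037, 0.0814]
tool_rot: [0.0, 0.583, 0.813, 0.0]
contact_force: [-0.1, 0.3, 0.5]
gripper_width: 0.32
grasp_force: 0.0
```

>>> move_arm --increments '[-0.32,-6.65,0,-0.0952,0.32,-0.32,-6.65,0,-0.0952,0.32,-0.32,-6.65,0,-0.0952,0.32,-0.32,-6.65,0,-0.0952,0.32,-0.32,-6.65,0,-0.0952,0.32,0,0,0,0,0.32,0,0,0,0,0.32,0,0,0,0,0.32]'

```text
time: 5.53
tool_pos: [0.4423, 0.0196, 0.0815]
tool_rot: [0.0, 0.376, 0.926, 0.0]
contact_force: [-0.4, 0.5, 0.2]
gripper_width: 0.319
grasp_force: 0.0
```

```bash
python3 st.py; python3 - <<'E'
from h import *
a=grab('side','s2')['image'][140:250,210:330]; b=grab('top','t2')['image'][120:215,200:320]
a=cv2.resize(a,(400,367),interpolation=3);b=cv2.resize(b,(400,317),interpolation=3)
cv2.imwrite('pics/c2.png',np.hstack([a[:317],b]))
E
```

```text
t 5.5333 holder mm [-31.  105.1  79.2] toolx,y in holder [[0.503, 0.864, -0.0], [0.864, -0.503, 0.0]] F(holder) [0.4 0.5 0.2] w 0.319 gf 0.0 j6 [-0.12 -0.26  2.16  0.    1.24 -0.92]
```

View pics/c2.png

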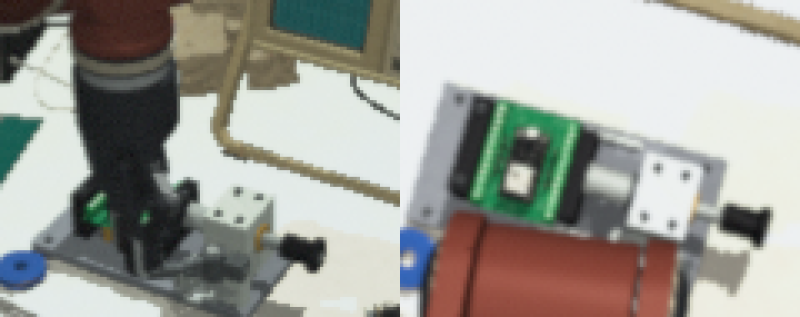

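The board looks undisturbed, and the lever arm appears to have swung out. I'll open, lift clear and turn back, then check that it clicked.

>>> move_arm --increments '[0,0,0,0,0.6,0,0,0,0,0.6,0,0,-30,0,0.6,0,0,-30,0,0.6,0,0,-30,0.1163,0.6,0,0,0,0.1163,0.6,0,0,0,0.1163,0.6,0,0,0,0.1163,0.6]'

```text
time: 6.3
tool_pos: [0.4424, 0.0195, 0.1723]
tool_rot: [0.001, 0.581, 0.814, 0.0]
contact_force: [0.2, -0.3, 0.1]
gripper_width: 0.603
grasp_force: 0.0
```

>>> move_arm --increments '[0,0,0,0.1163,0.6,0,0,0,0.1163,0.6,0,0,0,0.1163,0.6,0,0,0,0.1163,0.6,0,0,0,0.1163,0.6,-30,26,0,0,0.6,-30,26,0,0,0.6,-20,26,0,0,0.6]'

```text
time: 6.97
tool_pos: [0.4986, -0.0788, 0.1714]
tool_rot: [0.0, 0.788, 0.615, -0.0]
contact_force: [0.2, 0.0, -0.6]
gripper_width: 0.601
grasp_force: 0.0
```

>>> move_arm --increments '[-9,26,0,0,0.6,0,0,0,0,0.6,0,0,0,0,0.6]'

```text
time: 7.22
tool_pos: [0.5215, -0.0927, 0.1709]
tool_rot: [-0.001, 0.789, 0.615, -0.0]
contact_force: [0.0, -0.4, -0.9]
gripper_width: 0.601
grasp_force: 0.0
```

```bash
python3 st.py; python3 - <<'E'
from h import *
p=np.load('pose.npy')
from fit import W
a=grab('side','s3');b=grab('top','t3')
for q in(0,.9,1.047): 
    X=W(p,(-66+70*np.cos(q),46+70*np.sin(q),104)); print(q,(proj(a,X)[0]-[235,175])*7,(proj(b,X)[0]-[210,140])*4)
i=cv2.resize(a['image'][175:250,235:315],None,fx=7,fy=7,interpolation=3)
j=cv2.resize(b['image'][140:215,210:265],None,fx=4,fy=4,interpolation=3);j=np.vstack([j,np.zeros((525-300,220,3),np.uint8)])
cv2.imwrite('pics/c3.png',np.hstack([i,j]))
E
```

```text
t 7.2167 holder mm [-120.7    0.9  168.5] toolx,y in holder [[1.0, -0.001, 0.0], [-0.001, -1.0, -0.001]] F(holder) [-0.4 -0.1 -0.9] w 0.601 gf 0.0 j6 [-0.32 -0.13  1.89  0.    1.38 -0.07]
0 [110.46178923 135.49963543] [134.77503638 191.93527991]
0.9 [ 94.78188118 232.61845255] [154.2430446 300.0728509]
1.047 [106.39696412 247.77258773] [166.28286224 314.26618103]
```

View pics/c3.png

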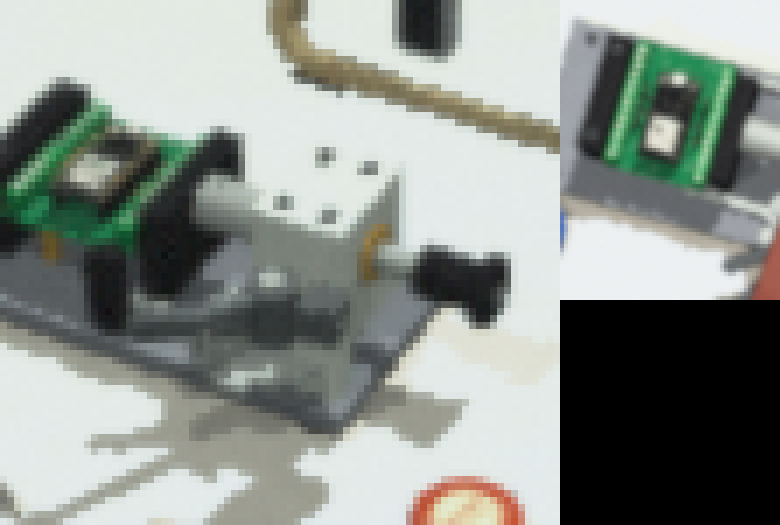

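The lever knob top is at (107,250) in the crop. The free-notch prediction is (106,248), so it has clicked home. Now I'll take the pull knob.

>>> move_arm --increments '[1.5,0.9,20,0,0.6,0,0,30,0,0.6,0,0,30,0,0.6,0,0,25,0,0.6,0,0,20,0,0.6,0,0,16,0,0.6,0,0,0,0,0.6,0,0,0,0,0.6]'

```text
time: 7.98
tool_pos: [0.5212, -0.0898, 0.0298]
tool_rot: [-0.001, 0.788, 0.616, -0.001]
contact_force: [-0.2, -0.1, -0.1]
gripper_width: 0.6
grasp_force: 0.0
```

```bash
python3 st.py; python3 - <<'E'
from h import *
a=grab('side','s4')['image'][170:250,240:340]; b=grab('top','t4')
cv2.imwrite('pics/c4.png',cv2.resize(a,None,fx=7,fy=7,interpolation=3))
E
```

```text
t 7.9833 holder mm [-117.9    2.    27.5] toolx,y in holder [[1.0, 0.001, 0.0], [0.001, -1.0, -0.002]] F(holder) [-0.1  0.2 -0.1] w 0.6 gf 0.0 j6 [-0.31  0.04  1.98  0.    1.12 -0.07]
```

View pics/c4.png

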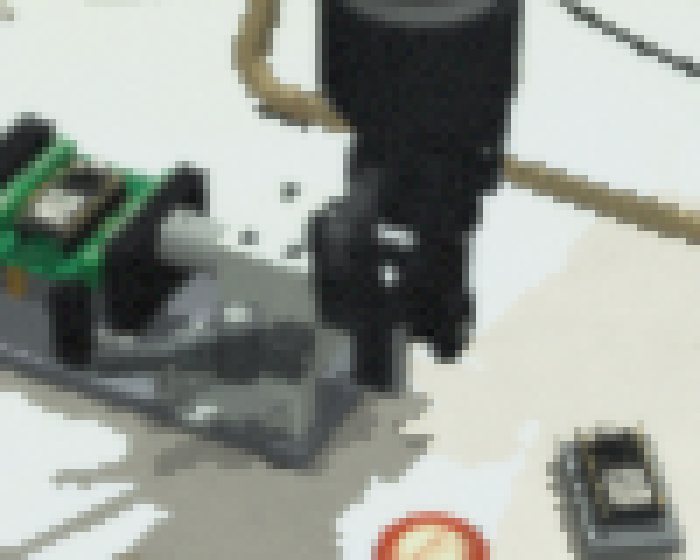

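The fingers straddle the knob, whose flange shows at (455,320) in the crop, just outside the finger. I'll trim the centring and close to almost touching.

>>> move_arm --increments '[-1.2,2,0,0,0.4,0,0,0,0,0.32,0,0,0,0,0.32,0,0,0,0,0.32,0,0,0,0,0.32]'

```text
time: 8.5
tool_pos: [0.5243, -0.0926, 0.0307]
tool_rot: [0.0, 0.788, 0.615, 0.0]
contact_force: [-0.2, 0.4, 0.8]
gripper_width: 0.317
grasp_force: 0.2
```

```bash
python3 st.py
```

```text
t 8.5 holder mm [-119.9   -1.8   28.3] toolx,y in holder [[1.0, 0.0, -0.0], [0.0, -1.0, 0.001]] F(holder) [0.3 0.3 0.8] w 0.317 gf 0.2 j6 [-0.31  0.05  1.98  0.    1.12 -0.07]
```

>>> move_arm --increments '[0,0,0,0,0.2,0,0,0,0,0.2,0,0,0,0,0.2,0,0,0,0,0.2]'

```text
time: 8.83
tool_pos: [0.5241, -0.0917, 0.0307]
tool_rot: [-0.001, 0.788, 0.615, 0.0]
contact_force: [-1.3, 4.3, 4.1]
gripper_width: 0.229
grasp_force: 95.0
```

```bash
python3 st.py
```

```text
t 8.8333 holder mm [-119.1   -1.4   28.3] toolx,y in holder [[1.0, 0.0, 0.001], [0.0, -1.0, -0.001]] F(holder) [3.8 2.3 4.1] w 0.229 gf 95.0 j6 [-0.31  0.05  1.98  0.    1.12 -0.07]
```

>>> move_arm --increments '[0,0,0,0,0.15,-2,0,0,0,0.15,-2,0,0,0,0.15,-2,0,0,0,0.15,-2,0,0,0,0.15,-2,0,0,0,0.15,0,0,0,0,0.15]'

```text
time: 9.42
tool_pos: [0.522, -0.1, 0.0305]
tool_rot: [-0.002, 0.788, 0.615, 0.002]
contact_force: [-0.0, 9.6, 4.0]
gripper_width: 0.227
grasp_force: 82.9
```

```bash
python3 st.py
```

```text
t 9.4167 holder mm [-127.6   -1.3   28.2] toolx,y in holder [[1.0, -0.0, 0.005], [-0.0, -1.0, -0.0]] F(holder) [9.3 2.4 4. ] w 0.227 gf 82.9 j6 [-0.33  0.05  1.98  0.01  1.12 -0.09]
```

>>> move_arm --increments '[-2,0,-0.2,0,0.15,-2,-0.2,0,0,0.15,-2,0,0,0,0.15,-2,0,0,0,0.15,-2,0,0,0,0.15,0,0,0,0,0.15,0,0,0,0,0.15]'

```text
time: 10.0
tool_pos: [0.5195, -0.1096, 0.0304]
tool_rot: [-0.002, 0.788, 0.615, 0.002]
contact_force: [2.5, 9.9, 0.7]
gripper_width: 0.226
grasp_force: 82.5
```

```bash
python3 st.py; python3 - <<'E'
from h import *
from fit import W
p=np.load('pose.npy')
a=grab('side','s5')['image'];b=grab('top','t5')['image']
i=np.hstack([cv2.resize(q[180:230,235:300],None,fx=6,fy=6,interpolation=3) for q in(load('s4')['image'],a)])
j=np.hstack([cv2.resize(q[140:190,220:285],None,fx=6,fy=6,interpolation=3) for q in(load('t4')['image'],b)])
cv2.imwrite('pics/c5.png',np.vstack([i,j])[:600])
E
```

```text
t 10.0 holder mm [-137.5   -1.2   28. ] toolx,y in holder [[1.0, -0.0, 0.005], [-0.0, -1.0, -0.0]] F(holder) [10.2 -0.1  0.7] w 0.226 gf 82.5 j6 [-0.35  0.05  1.98  0.01  1.12 -0.11]
```

View pics/c5.png

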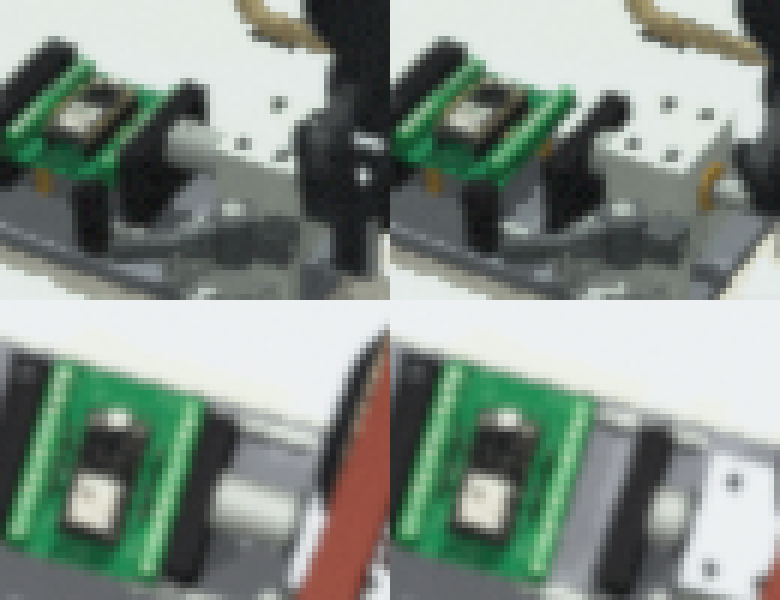

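The jaw has opened, the board is still on its posts and the lever is still in the free notch. Next I'll measure the opening to sub-pixel from the jaw's back edge.

```bash
python3 - <<'E'
from h import *
from fit import W
p=np.load('pose.npy')
xs=np.arange(-50,20,.5)
for cam in 'ts':
  for y in(-29,-24,-20,20,24,29):
    r=[]
    for k in '45':
        d=load(cam+k); uv=np.array([proj(d,W(p,(x,y,60)))[0] for x in xs]).astype(np.float32)
        g=cv2.remap(d['image'].max(2).astype(np.float32),uv[:,0],uv[:,1],cv2.INTER_LINEAR)
        i=g.argmin(); m=(g.min()+95)/2*0+70
        j=i
        while j>0 and g[j]<m:j-=1
        r.append(xs[j]+.5*(m-g[j])/(g[j+1]-g[j])); r.append(round(float(g.min())))
    print(cam,y,np.round(r,1),'d',round(r[0]-r[2],2))
q=[]
for _ in range(8):
    manip.grab_frame('side'); s=manip.state(); c=np.array([np.cos(p[3]),np.sin(p[3]),0]); q.append([c@(s['tool_pos']-p[:3])*1000,c@s['contact_force']])
print(np.round(q,2).tolist())
E
```

```text
Traceback (most recent call last):
ValueError: setting an array element with a sequence. The requested array has an inhomogeneous shape after 1 dimensions. The detected shape was (4,) + inhomogeneous part.
```

```bash
python3 - <<'E'
from h import *
from fit import W
p=np.load('pose.npy')
xs=np.arange(-50,20,.5)
for cam in 'ts':
  for y in(-29,-24,-20,20,24,29):
    r=[]
    for k in '45':
        d=load(cam+k); uv=np.array([proj(d,W(p,(x,y,60)))[0] for x in xs]).astype(np.float32)
        g=cv2.remap(d['image'].max(2).astype(np.float32),uv[:,0],uv[:,1],cv2.INTER_LINEAR).ravel()
        m=70; j=g.argmin()
        while j>0 and g[j]<m:j-=1
        r+=[xs[j]+.5*(m-g[j])/(g[j+1]-g[j]),g.min()]
    print(cam,y,np.round(r,1),'d',round(float(r[0]-r[2]),2))
q=[]
for _ in range(8):
    manip.grab_frame('side'); s=manip.state(); c=np.array([np.cos(p[3]),np.sin(p[3]),0]); q.append([c@(s['tool_pos']-p[:3])*1000,c@s['contact_force']])
print(np.round(q,2).tolist())
E
```

```text
t -29 [-51.5  35.9 -24.7  55.7] d -26.75
t -24 [-51.4  37.2 -28.1  44.7] d -23.3
t -20 [-52.9  37.3 -27.7  44.9] d -25.24
t 20 [-12.7  36.7 -30.3  40.6] d 17.65
t 24 [-12.7  37.8 -30.5  37.9] d 17.86
t 29 [-12.3  33.5 -29.7  40.5] d 17.43
s -29 [ -1.5 116.7 -26.2 124.6] d 24.76
s -24 [ -8.9  49.3 -26.6  54.4] d 17.71
s -20 [-11.4  39.4 -29.9  33.5] d 18.48
s 20 [12.1 30.1 12.9 33.7] d -0.73
s 24 [-16.3  32.2 -34.5  28.3] d 18.16
s 29 [-26.5  28.8 -42.2  27.8] d 15.73
[[-137.51, 9.47], [-137.49, 9.01], [-137.54, 9.4], [-137.5, 9.91], [-137.5, 9.56], [-137.54, 10.07], [-137.51, 9.52], [-137.49, 9.2]]
```

The opening is about 18.2 mm (jaw edge 17.4–18.5, TCP travel 18.4), so it needs about 2.4 mm more.

>>> move_arm --increments '[-1.2,0,0,0,0.15,-1.2,0,0,0,0.15,0,0,0,0,0.15,0,0,0,0,0.15]'

```text
time: 10.83
tool_pos: [0.5189, -0.1116, 0.0303]
tool_rot: [-0.002, 0.788, 0.615, 0.002]
contact_force: [1.6, 11.0, 1.3]
gripper_width: 0.227
grasp_force: 82.6
```

```bash
python3 st.py; python3 - <<'E'
from h import *
from fit import W
p=np.load('pose.npy')
a=grab('side','s6');b=grab('top','t6')
xs=np.arange(-50,20,.5)
for cam,ys in(('t',(18,20,22,24,26,28)),('s',(-22,-20,24,22))):
  for y in ys:
    r=[]
    for k in '0456':
        d=load(cam+k if k!='0' else {'t':'top0','s':'side0'}[cam]); uv=np.array([proj(d,W(p,(x,y,60)))[0] for x in xs]).astype(np.float32)
        g=cv2.remap(d['image'].max(2).astype(np.float32),uv[:,0],uv[:,1],cv2.INTER_LINEAR).ravel()
        m=70; j=g.argmin()
        while j>0 and g[j]<m:j-=1
        r+=[xs[j]+.5*(m-g[j])/(g[j+1]-g[j])]
    print(cam,y,np.round(r,1),'d46',round(float(r[1]-r[3]),2))
cv2.imwrite('pics/c6.png',cv2.resize(a['image'][190:225,270:315],None,fx=16,fy=16,interpolation=3))
E
```

```text
t 10.8333 holder mm [-139.6   -1.1   28. ] toolx,y in holder [[1.0, -0.001, 0.006], [-0.001, -1.0, -0.0]] F(holder) [11.   1.2  1.3] w 0.227 gf 82.6 j6 [-0.36  0.05  1.98  0.01  1.12 -0.11]
t 18 [-12.4 -12.4 -30.5 -32.2] d46 19.8
t 20 [-12.8 -12.7 -30.3 -32.1] d46 19.45
t 22 [-12.8 -12.7 -30.2 -32.3] d46 19.56
t 24 [-13.3 -12.7 -30.5 -32.5] d46 19.86
t 26 [-13.9 -12.4 -30.4 -32.5] d46 20.09
t 28 [-14.8 -12.3 -29.9 -32.1] d46 19.78
s -22 [-10.  -10.1 -28.5 -30.2] d46 20.08
s -20 [-11.4 -11.4 -29.9 -31.4] d46 20.0
s 24 [ 11.1 -16.3 -34.5 -36.8] d46 20.46
s 22 [ 11.9 -15.4 -33.2 -35.4] d46 20.01
```

View pics/c6.png

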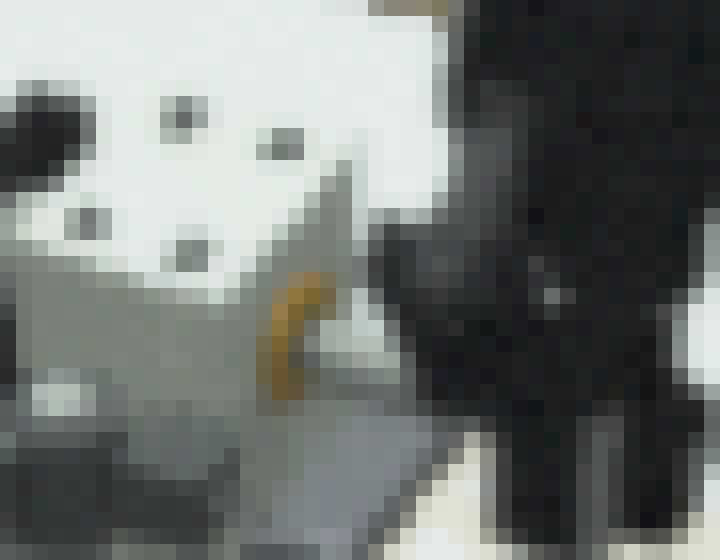

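The opening is about 19.9 mm. In the side crop a dark band, possibly the groove, shows right at the brass flange at (310,355). I'll pull 0.9 mm more so the groove is fully out.

>>> move_arm --increments '[-0.9,-0.1,-0.1,0,0.15,0,0,0,0,0.15,0,0,0,0,0.15,0,0,0,0,0.15,0,0,0,0,0.15,0,0,0,0,0.15]'

```text
time: 11.43
tool_pos: [0.5187, -0.1124, 0.0304]
tool_rot: [-0.002, 0.788, 0.615, 0.002]
contact_force: [2.7, 10.8, 0.6]
gripper_width: 0.226
grasp_force: 82.5
```

```bash
python3 st.py; python3 - <<'E'
from h import *
from fit import W
p=np.load('pose.npy')
b=grab('top','t7');a=grab('side','s7'); xs=np.arange(-50,20,.5)
for cam,ys in(('t',(18,20,22,24,26,28)),('s',(-22,-20,24,22))):
  o=[]
  for y in ys:
    r=[]
    for k in '47':
        d=load(cam+k); uv=np.array([proj(d,W(p,(x,y,60)))[0] for x in xs]).astype(np.float32)
        g=cv2.remap(d['image'].max(2).astype(np.float32),uv[:,0],uv[:,1],cv2.INTER_LINEAR).ravel()
        j=g.argmin()
        while j>0 and g[j]<70:j-=1
        r+=[xs[j]+.5*(70-g[j])/(g[j+1]-g[j])]
    o.append(r[0]-r[1])
  print(cam,np.round(o,1))
# lever knob and board unchanged?
for f,g,(y0,y1,x0,x1) in(('s3','s7',(185,225,236,256)),('t3','t7',(142,188,218,252))):
    print(f,np.abs(load(f)['image'][y0:y1,x0:x1].astype(int)-load(g)['image'][y0:y1,x0:x1]).mean())
E
```

```text
t 11.4333 holder mm [-140.5   -1.1   28. ] toolx,y in holder [[1.0, -0.001, 0.006], [-0.001, -1.0, -0.0]] F(holder) [11.1  0.   0.6] w 0.226 gf 82.5 j6 [-0.36  0.05  1.98  0.01  1.12 -0.11]
t [20.9 20.6 20.5 20.4 20.9 20.6]
s [20.6 20.4 20.5 20.3]
s3 3.7683333333333335
t3 5.890878090366582
```

```bash
python3 -c "
from plant import manip; print(manip.job_done())"
```

```text
the job is handed in; nothing more can be done
None
```

The job is handed in: the lever is clicked into its free notch, the rod is drawn out about 20.6 mm straight with near-zero side force, and the arm is still holding the knob; the board looked undisturbed on its posts when last viewed, at about 18 mm open.

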